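Crank the nut mill and pop out its catch tray

TASK

Take the upright grip on the crank of the wooden nut mill and turn the crank at least two full turns clockwise, seen from above. Then let go and press the round metal release button on top of the mill so that the catch tray springs out, and leave the tray out. Do not push the things standing around the mill about.

Things in the scene. Friction and masses are not known exactly. Their poses are not given: they have to be found in the camera images.
- mill: Wooden box of the nut mill, fixed to the worktop, 150 (x) x 280 (y) x 100 mm high. Origin: centre of its underside, on the worktop; x points to its back, y to its left side, z up. Its front (-x side) faces the robot, give or take 20 degrees. On its top stand the steel grinding head with the crank (axis at x = 0, y = +60 mm) and the release button (x = -20, y = -95 mm). The catch tray is in the left half of its front. Nothing on it but the crank, grip, button and tray moves.
- crank_axis (a point): Point on the crank's upright axis, at the height of the upper face of the crank's hub, 133 mm above the worktop. A nut 6 mm high and 16 mm wide stands on it. The flat steel crank arm, upper face at most 132 mm above the worktop, reaches 65 mm from the axis to the grip and starts in any direction.
- grip_centre (a point): Half-way up the dark wooden grip that stands upright on the outer end of the crank arm: round, 25 mm in diameter (28 mm at its upper rim), 55 mm tall, its foot 133 mm and its top 188 mm above the worktop; this point is at 161 mm, 65 mm from the crank axis. The grip spins freely about its own upright axis, so the hand that holds it need not turn.
- crank_arm (a joint): Angle turned by the crank, rad, 0 at the start, growing clockwise seen from above; no end stops. It resists with about 0.2 N m (some 3 N at the grip) and stays where it is left.
- release_top (a point): Centre of the top of the round aluminium release button, 36 mm across, in a steel bezel on the right end of the mill's top; 118 mm above the worktop when up. It goes straight down 10 mm against a spring (1.5 N at first, 5.5 N fully down), lets the tray go after about 6 to 7 mm, and comes up again by itself.
- tray (a joint): How far the catch tray has come out of the mill's front, m: 0 latched shut, up to 0.055. Once let go, a spring pushes it out with 2 to 4 N and keeps it out.
- tray_front (a point): Centre of the outer face of the tray's wooden front, 122 mm wide, 54 mm high, with a dark steel pull strip along it; 44 mm above the worktop. The tray slides towards the mill's front (its -x).
- bowl: Pale blue-green bowl with odds and ends, 158 mm across, 95 mm high, left of the mill; a bystander. Origin: centre of its underside.
- salt: Glass salt shaker, 44 mm across, 90 mm tall, right of the mill; a bystander. Origin: centre of its underside.
- jar: Spice jar, 42 mm across, 96 mm tall, behind the mill; a bystander. Origin: centre of its underside.
- tin_a: Small tin with blue and red label, 57 mm across, 72 mm tall, behind the mill; a bystander. Origin: centre of its underside.
- tin_b: Small tin with green label, 57 mm across, 72 mm tall, behind the mill; a bystander. Origin: centre of its underside.

How it is judged:
By the outcome, as a careful person would: the job done as asked, in the order asked, and still so for the second after the job is handed in, with the robot touching nothing.
It also fails if it takes over 64 s, if anything falls off the work surface, if the arm or the gripper's body presses on something with over 40 N, if the wrist force passes 120 N, or if a joint passes its speed limit or range.

ROBOT

A 6-joint arm with a two-finger parallel gripper is mounted at the origin on a cart in front of the work surface, level with it; the furniture and walls round the work are solid. World frame = base frame: x ahead of the robot, y to its left, z up, the work surface at z = 0. Lengths are in mm, angles in rad, forces in N, time in s.
With the tool pointing down it reaches from about 150 to 775 mm from the base axis. Payload 6.1 kg.
Tool frame: the origin (TCP) lies at the very end of the fingers, on their centre line; the grasp point (between the pads) lies 19 mm behind it (r.tcp_to_grasp is the distance from the TCP to the grasp point, in mm); y points along the fingers, x is the direction in which the jaws open and shut, and the axes are right-handed (so a half turn about y gives the same grasp; the last joint's range is limited). The gripper opens to 85 mm and grips with 20 to 120 N. Pads are 22 mm wide; open, the fingers measure 114 mm over their backs; the gripper's body (76 mm by 85 mm) begins 54 mm behind the grasp point. The pads swing forward as they close: fully open they stand 13 mm farther back than shut.
Start: joints at [1.262, 0.126, -0.04, 1.405, 0, 1.571], TCP at [159.549, 500.152, 200.895] pointing down, gripper open.
Joint ranges: [-2.72, 2.72], [-0.95, 1.95], [-1.27, 1.35], [-1.78, 2.02], [-1.46, 1.47], [-3.14, 3.14]. Speed limits (rad/s): [2.39, 2.39, 3.01, 3.14, 3.14, 3.14].

INTERFACE

Orientations are given as a 3x3 rotation matrix whose columns are the frame's x, y, z axes.
In Python, from bench import get_state, read_camera, ticket, r gives the robot as it stands.
- The arm moves only by the shell command python3 -m creep 'ROWS' [OPENING] [FORCE]. ROWS is a JSON object of lists of equal length, an entry for each row: "translation": the shift along the tool's x, y, z in mm, a list of three; "twist": the turn about the tool's y in degrees. In form: {"translation": [[dx, dy, dz], ...], "twist": [twist, ...]}. A call has 1 to 10 rows; each row is the pose to reach, as a shift and turn from the pose commanded when the call began, along the tool's axes at that moment; what a row does not reach only later rows make up. A row lasts 1/12 s, in which the tool goes at most 41.7 mm and 7.16 degrees, less where a joint would pass 70% of its speed; a pose out of reach is approached as far as the arm can. A call with a gripper value outside its range is refused whole. OPENING is the finger opening in mm, from 0 to 85.4, set as the call begins (- or left out, the last holds). The fingers move at their own pace and stop on an object; FORCE is the grip in N (left out, the last holds). Time passes only in rows, so rows that repeat a pose let the fingers close. It gives the time, the measured TCP pose, the force and the opening at its end, in the units of the state.
- get_state(): the state, without advancing time (a new reading comes with each control period).
- read_camera(name): name is "scene" or "top" or "wrist"; returns a dict with "image" (420x560x3 uint8, blue, green, red), "depth" (420x560 float32, mm along the optical axis (not along the pixel's ray), 0 where there is no reading), "fx", "fy", "cx", "cy" (pixels), "world_from_camera" (4x4, takes a point from camera to world coordinates). Camera axes: x right, y down, z forward; pixel columns grow to the right and rows downward; lengths in mm; the calibration is good to about 2 mm. The wrist camera is an equidistant fisheye: a pixel r from the principal point sees the ray r / f radians off the axis. A picture is of the moment at which its call begins.
- ticket.job_done(): hands the job in, once; it reports no verdict.
The state is a dict: "t": time; "q": joint angles; "joint_vel": joint speeds; "joint_torque": joint torques, N m; "tool_pos": TCP position; "tool_rot": TCP orientation; "wrist_force": force on the tool from outside, world axes, zero at the start; "wrist_torque": the same for the moment, N m; "width": opening from 0.0 (shut) to 1.0 (fully open).
Only numpy, scipy, OpenCV 4.12 (cv2) and the standard library are available. Lean on these libraries where they do the work, as an engineer would, in place of code of your own. Each camera call takes 0.05 s, during which the arm holds its last target.

## Working session

There is one attempt and no reset: what is moved stays moved. The work goes in short steps, Python scripts to look and compute and a shell command to move; the robot and the scene stay as the last step left them, time stands still between calls to the robot, and variables do not carry over. Pictures are saved under pics/ and viewed, and the job is handed in when it is done.

```bash
ls; mkdir -p pics; python3 - <<'E'
from bench import get_state, read_camera, ticket, r
import cv2,numpy as np
s=get_state(); print(s)
for n in("scene","top","wrist"):
    c=read_camera(n); cv2.imwrite(f"pics/{n}0.png",c["image"]); np.savez(f"{n}0.npz",**c)
    print(n,c["fx"],c["fy"],c["cx"],c["cy"],c["world_from_camera"].round(3).tolist())
E
```

```text
pics
{'t': 0.0, 'q': array([ 1.26198491e+00,  1.26376076e-01, -4.06210627e-02,  1.40539324e+00,
        3.20223584e-05,  1.57078840e+00]), 'joint_vel': array([ 0.00073045, -0.00051756, -0.00130988,  0.00171322,  0.00175173,
        0.00079965]), 'joint_torque': array([ 1.23613004e-04, -4.35912752e+01,  3.52924812e+01,  1.72365946e-02,
        6.83087114e-05, -2.97910006e-06]), 'tool_pos': array([159.41174747, 499.73033739, 200.12458895]), 'tool_rot': array([[ 3.03918557e-01, -5.14982972e-04, -9.52697877e-01],
       [ 9.52696683e-01, -1.50891616e-03,  3.03918991e-01],
       [-1.59405433e-03, -9.99998729e-01,  3.20349484e-05]]), 'wrist_force': array([-0.36493594,  0.06076324, -0.24243884]), 'wrist_torque': array([-0.01188643, -0.09218839, -0.05854653]), 'width': 1.0000146809326842}
scene 418.5807260912675 418.5807260912675 281.33706863997475 209.17048683636975 [[0.516, -0.521, 0.68, -9.447], [-0.856, -0.303, 0.418, -282.616], [-0.012, -0.798, -0.603, 693.174], [0.0, 0.0, 0.0, 1.0]]
top 445.3616767766978 445.3616767766978 274.36466142812344 205.8789637390601 [[-0.009, -0.986, 0.166, 438.992], [-1.0, 0.007, -0.013, 99.719], [0.012, -0.166, -0.986, 1295.982], [0.0, 0.0, 0.0, 1.0]]
wrist 325.19226210127806 325.19226210127806 275.2273801786443 207.50158494624108 [[0.305, 0.915, 0.264, 91.264], [0.952, -0.292, -0.087, 521.447], [-0.002, 0.277, -0.961, 372.55], [0.0, 0.0, 0.0, 1.0]]
```

View pics/scene0.png

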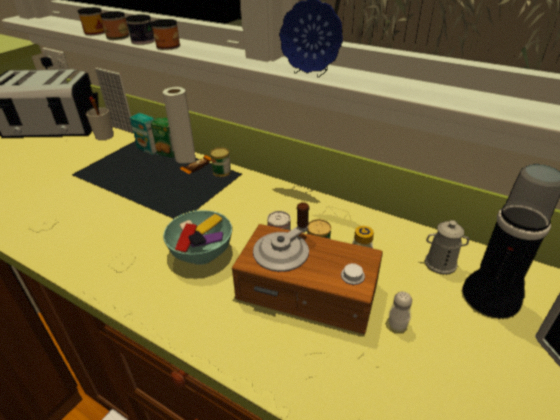

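View pics/top0.png

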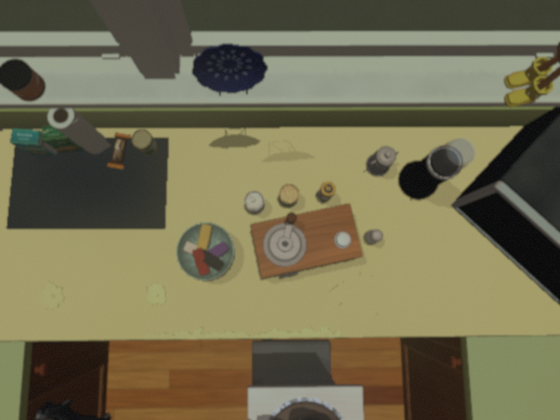

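```bash
cat > h.py <<'E'
import numpy as np
def ray(c,u,v):
    T=c["world_from_camera"];d=np.array([(u-c["cx"])/c["fx"],(v-c["cy"])/c["fy"],1.0])
    return T[:3,3],T[:3,:3]@d
def onz(c,u,v,z):
    o,d=ray(c,u,v); return o+d*(z-o[2])/d[2]
def proj(c,p):
    T=c["world_from_camera"];q=T[:3,:3].T@(np.asarray(p)-T[:3,3]);return np.array([c["fx"]*q[0]/q[2]+c["cx"],c["fy"]*q[1]/q[2]+c["cy"]])
def dpt(c,u,v):
    o,d=ray(c,u,v); return o+d*c["depth"][int(round(v)),int(round(u))]
E
python3 - <<'E'
import numpy as np,cv2
for n,(x,y,w,h) in {"top":(230,170,170,130),"scene":(220,190,200,150)}.items():
    im=np.load(n+"0.npz")["image"][y:y+h,x:x+w]; cv2.imwrite(f"pics/{n}z.png",cv2.resize(im,None,fx=4,fy=4,interpolation=cv2.INTER_CUBIC))
E
```

```text
(no output)
```

View pics/topz.png

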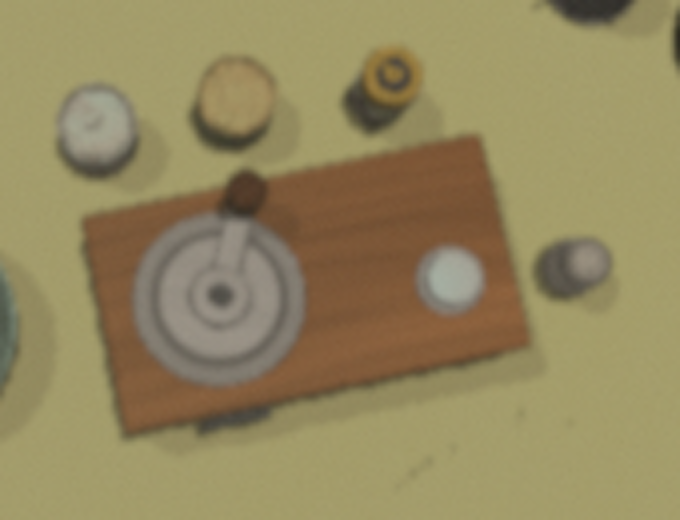

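View pics/scenez.png

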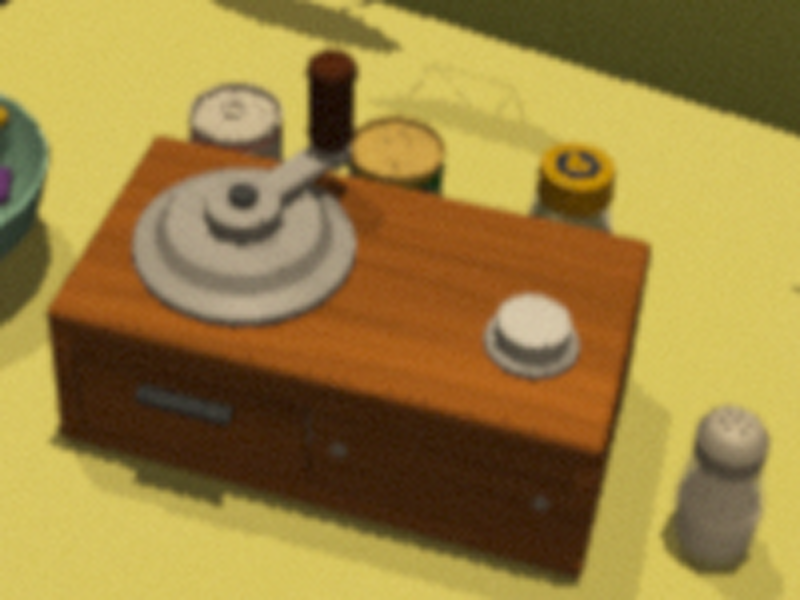

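The top view zoom shows the grip top near (246,188), the nut near (220,295) and the button near (454,277). The scene zoom shows the grip top near (332,66), the nut near (242,194) and the button near (534,316).

```bash
python3 - <<'E'
import numpy as np
from h import *
t=dict(np.load("top0.npz"));s=dict(np.load("scene0.npz"))
def tz(x,y):return 230+x/4-.375,170+y/4-.375
def sz(x,y):return 220+x/4-.375,190+y/4-.375
res={}
for n,a,b,z in [("grip",(245,186),(332,66),188),("nut",(220,294),(242,192),139),("button",(455,276),(535,314),118)]:
    print(n,onz(t,*tz(*a),z).round(1),onz(s,*sz(*b),z).round(1),"depthpts",dpt(t,*tz(*a)).round(1),dpt(s,*sz(*b)).round(1))
for n,a in [("FL",(125,436)),("BL",(84,217)),("BR",(478,135)),("FR",(528,345))]: print(n,onz(t,*tz(*a),100).round(1))
for n,a in [("FL",(56,315)),("BL",(160,138)),("BR",(648,243)),("FR",(600,452))]: print(n,onz(s,*sz(*a),100).round(1))
for n,a,z in [("tinA",(97,128),72),("tinB",(236,97),72),("jar",(391,76),96),("salt",(588,260),88)]: print(n,onz(t,*tz(*a),z).round(1))
# bowl
import cv2
hsv=cv2.cvtColor(t["image"],cv2.COLOR_BGR2HSV)
print(onz(t,206,251,95),onz(t,235,251,95))
E
```

```text
grip [599.4  43.8 188. ] [590.7  36.3 188. ] depthpts [599.4  43.8 188.2] [593.3  37.7 185.8]
nut [535.7  58.6 139. ] [532.8  55.2 139. ] depthpts [535.5  58.7 141.4] [535.4  56.8 136.3]
button [548.2 -98.3 118. ] [548.1 -99.4 118. ] depthpts [ 439.    99.7 1296. ] [551.4 -98.3 114.6]
FL [445.5 121.4 100. ]
BL [591.8 148.5 100. ]
BR [ 646.1 -120.4  100. ]
FR [ 503.1 -148.6  100. ]
FL [445.  110.5 100. ]
BL [587.3 142.7 100. ]
BR [ 642.7 -123.5  100. ]
FR [ 499.6 -153.7  100. ]
tinA [657.8 140.6  72. ]
tinB [679.2  43.3  72. ]
jar [688.5 -62.6  96. ]
salt [ 561.1 -194.6   88. ]
[520.02452249 268.46625623  95.        ] [519.36651967 190.70248814  95.        ]
```

```bash
python3 -m creep '{"translation":[[-9,-3,-15],[-26,-6,-46],[-43,-9,-77],[-60,-12,-108],[-77,-15,-139],[-94,-18,-170],[-111,-21,-201],[-128,-24,-232],[-145,-27,-263],[-162,-30,-294]],"twist":[7,14,21,28,35,42,49,56,63,70]}' 70 40
python3 -c "
from bench import get_state
s=get_state();print(s['t'],s['q'],s['tool_pos'],s['tool_rot'])"
```

```text
t: 0.98
tool_pos: [391.2, 254.9, 230.9]
tool_rot: [[0.999, -0.0, -0.034], [0.034, -0.0, 0.999], [-0.0, -1.0, -0.0]]
wrist_force: [1.5, 0.6, 0.8]
width: 0.817
0.9833 [ 5.77489633e-01  1.80182352e-02 -9.07407030e-02  1.46215533e+00
  4.34156597e-05  2.11401965e+00] [391.17380244 254.900418   230.94585043] [[ 9.99412960e-01 -1.22517806e-04 -3.42596064e-02]
 [ 3.42596033e-02 -2.80121168e-05  9.99412967e-01]
 [-1.23405568e-04 -9.99999992e-01 -2.37982612e-05]]
```

```bash
python3 -m creep '{"translation":[[25,-2,-28],[50,-4,-56],[75,-6,-84],[100,-8,-112],[125,-10,-140],[150,-10,-168],[175,-10,-196],[199,-10,-221],[199,-10,-221]],"twist":[0.5,1,1.5,2,2,2,2,2,2]}' 60
python3 - <<'E'
from bench import *
import cv2,numpy as np
s=get_state();print(s['t'],s['q'].round(3),s['tool_pos'],s['tool_rot'].round(4))
for n in("wrist","top","scene"):
    c=read_camera(n); cv2.imwrite(f"pics/{n}1.png",c["image"]); np.savez(f"{n}1.npz",**c)
E
```

```text
t: 1.73
tool_pos: [601.3, 39.4, 238.6]
tool_rot: [[1.0, -0.001, -0.001], [0.001, -0.002, 1.0], [-0.001, -1.0, -0.002]]
wrist_force: [-2.0, 1.0, -1.0]
width: 0.703
1.7333 [ 0.066  0.284  0.238  1.527 -0.002  1.636] [601.33313103  39.39147702 238.60991883] [[ 1.0e+00 -1.4e-03 -6.0e-04]
 [ 6.0e-04 -1.7e-03  1.0e+00]
 [-1.4e-03 -1.0e+00 -1.7e-03]]
```

View pics/wrist1.png

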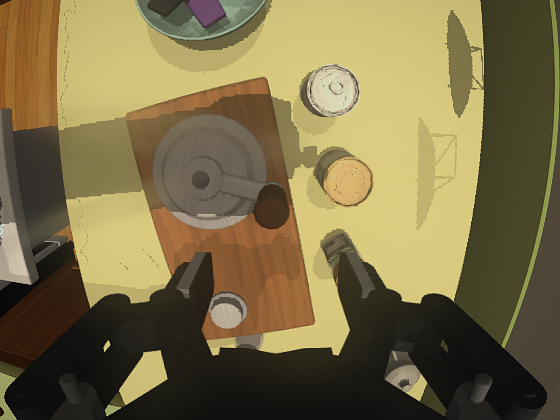

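View pics/scene1.png

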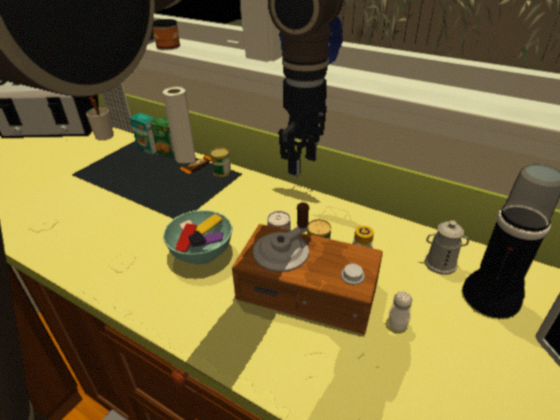

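```bash
cat >> h.py <<'E'
def wray(c,u,v):
    a=(u-c["cx"])/c["fx"];b=(v-c["cy"])/c["fy"];t=np.hypot(a,b);k=np.sin(t)/t if t>1e-9 else 1
    T=c["world_from_camera"];return T[:3,3],T[:3,:3]@np.array([a*k,b*k,np.cos(t)])
def wonz(c,u,v,z):
    o,d=wray(c,u,v); return o+d*(z-o[2])/d[2]
E
python3 - <<'E'
import numpy as np,cv2
c=dict(np.load("wrist1.npz"));im=c["image"][150:240,160:320]
cv2.imwrite("pics/wz1.png",cv2.convertScaleAbs(cv2.resize(im,None,fx=5,fy=5,interpolation=cv2.INTER_CUBIC),alpha=1.8))
E
```

```text
(no output)
```

View pics/wz1.png

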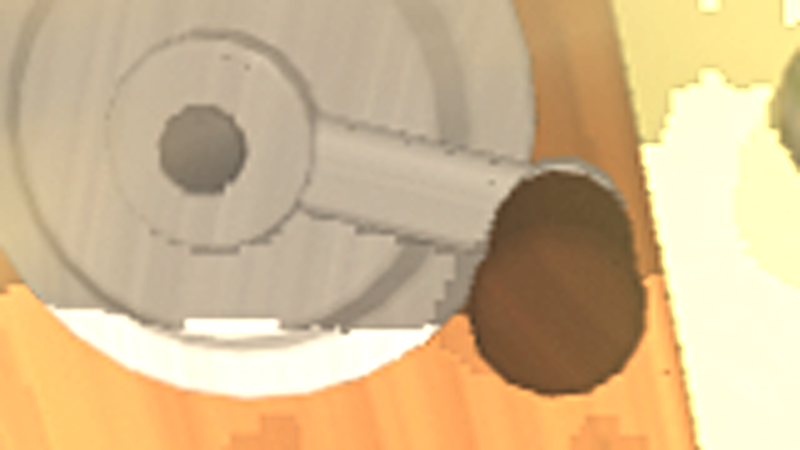

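The wrist zoom shows the grip top centred near (558,308) and the nut near (202,149).

```bash
python3 - <<'E'
import numpy as np
from h import *
c=dict(np.load("wrist1.npz"))
g=wonz(c,160+558/5-.4,150+308/5-.4,188);n=wonz(c,160+202/5-.4,150+149/5-.4,139)
b=wonz(c,228,310,118)
print(g,n,g-n,np.hypot(*(g-n)[:2]),b)
from bench import get_state
s=get_state();print(s['tool_pos'],s['t'],s['tool_rot'].round(4))
E
```

```text
[597.1514043   42.44347342 188.        ] [534.68563514  56.26580961 139.        ] [ 62.46576916 -13.8223362   49.        ] 63.97678715387019 [548.70522529 -90.78306533 118.        ]
[597.97437154  43.37167214 240.17083003] 1.8833 [[ 1.0e+00 -1.6e-03 -4.4e-03]
 [ 4.4e-03  2.0e-04  1.0e+00]
 [-1.6e-03 -1.0e+00  2.0e-04]]
```

```bash
python3 -m creep '{"translation":[[0,15,-1],[0,35,-1],[0,55,-1],[0,75,-1],[0,90,-1],[0,97,-1],[0,97,-1],[0,97,-1]],"twist":[0,0,0,0,0,0,0,0]}' 60 40
python3 -m creep '{"translation":[[0,0,0],[0,0,0],[0,0,0],[0,0,0],[0,0,0],[0,0,0],[0,0,0],[0,0,0]],"twist":[0,0,0,0,0,0,0,0]}' 0 40
python3 - <<'E'
from bench import *
import cv2
c=read_camera("wrist");cv2.imwrite("pics/wrist2.png",c["image"])
E
```

```text
t: 2.55
tool_pos: [597.8, 43.4, 144.7]
tool_rot: [[1.0, 0.0, -0.006], [0.006, 0.0, 1.0], [0.0, -1.0, 0.0]]
wrist_force: [0.3, 0.1, 0.8]
width: 0.705
t: 3.22
tool_pos: [598.3, 42.8, 145.4]
tool_rot: [[1.0, 0.001, -0.005], [0.005, 0.0, 1.0], [0.001, -1.0, 0.0]]
wrist_force: [-2.1, 0.8, 5.8]
width: 0.28
```

View pics/wrist2.png

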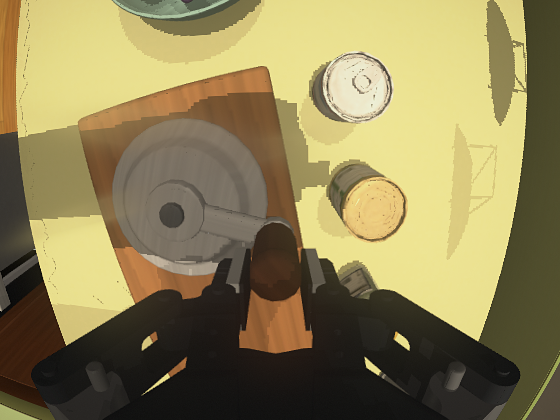

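The wrist view shows the grip seated between the pads at about (275,265). Next I'll work out the rows.

```bash
python3 - <<'E'
import numpy as np
for a0 in(-13.2,-133.2,-253.2):
    a=np.radians(a0-12*np.arange(1,11));b=np.radians(a0)
    print([[round(x),0,round(z)] for x,z in zip(65*(np.cos(a)-np.cos(b)),65*(np.sin(a)-np.sin(b)))])
E
```

```text
[[-4, 0, -13], [-12, 0, -24], [-21, 0, -34], [-32, 0, -42], [-44, 0, -47], [-58, 0, -50], [-71, 0, -50], [-85, 0, -47], [-97, 0, -41], [-108, 0, -33]]
[[-9, 0, 10], [-15, 0, 22], [-19, 0, 35], [-20, 0, 49], [-19, 0, 62], [-14, 0, 75], [-7, 0, 87], [2, 0, 97], [13, 0, 104], [26, 0, 110]]
[[13, 0, 3], [27, 0, 2], [40, 0, -1], [52, 0, -7], [63, 0, -15], [72, 0, -25], [79, 0, -37], [83, 0, -50], [84, 0, -64], [82, 0, -77]]
```

```bash
python3 -m creep '{"translation":[[-4,0,-13],[-12,0,-24],[-21,0,-34],[-32,0,-42],[-44,0,-47],[-58,0,-50],[-71,0,-50],[-85,0,-47],[-97,0,-41],[-108,0,-33]],"twist":[0,0,0,0,0,0,0,0,0,0]}'
python3 - <<'E'
from bench import *
import cv2
s=get_state();print(s['q'].round(2),s['wrist_torque'].round(2))
c=read_camera("wrist");cv2.imwrite("pics/wrist3.png",c["image"])
E
```

```text
t: 4.1
tool_pos: [492.0, 9.4, 145.4]
tool_rot: [[1.0, 0.006, -0.005], [0.005, 0.001, 1.0], [0.006, -1.0, 0.001]]
wrist_force: [7.6, 4.1, 2.6]
width: 0.281
[ 0.02  0.06 -0.23  1.27  0.    1.58] [ 0.85 -1.76  0.  ]
```

View pics/wrist3.png

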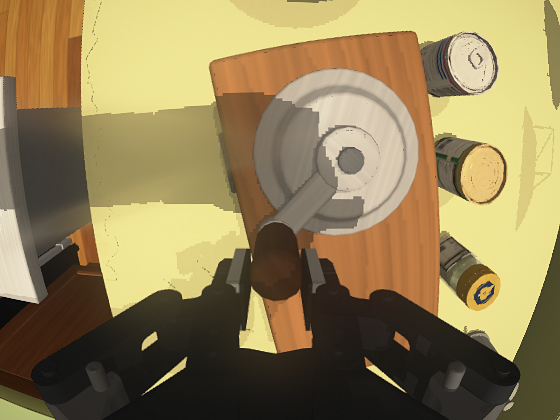

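The crank has followed: the grip is still between the pads at about (275,265), with low force. I'll continue.

```bash
python3 -m creep '{"translation":[[-9,0,10],[-15,0,22],[-19,0,35],[-20,0,49],[-19,0,62],[-14,0,75],[-7,0,87],[2,0,97],[13,0,104],[26,0,110]],"twist":[0,0,0,0,0,0,0,0,0,0]}'
python3 -m creep '{"translation":[[13,0,3],[27,0,2],[40,0,-1],[52,0,-7],[63,0,-15],[72,0,-25],[79,0,-37],[83,0,-50],[84,0,-64],[82,0,-77]],"twist":[0,0,0,0,0,0,0,0,0,0]}'
```

```text
t: 4.98
tool_pos: [514.9, 120.4, 145.4]
tool_rot: [[1.0, -0.0, -0.006], [0.006, 0.002, 1.0], [-0.0, -1.0, 0.002]]
wrist_force: [-4.5, 1.0, 8.5]
width: 0.285
t: 5.82
tool_pos: [598.4, 42.5, 145.3]
tool_rot: [[1.0, 0.001, -0.006], [0.006, 0.002, 1.0], [0.001, -1.0, 0.002]]
wrist_force: [-3.9, 3.8, 5.6]
width: 0.283
```

One turn is done, back at the start point with low forces. Now the second turn.

```bash
python3 -m creep '{"translation":[[-4,0,-13],[-12,0,-24],[-21,0,-34],[-32,0,-42],[-44,0,-47],[-58,0,-50],[-71,0,-50],[-85,0,-47],[-97,0,-41],[-108,0,-33]],"twist":[0,0,0,0,0,0,0,0,0,0]}'
python3 -m creep '{"translation":[[-9,0,10],[-15,0,22],[-19,0,35],[-20,0,49],[-19,0,62],[-14,0,75],[-7,0,87],[2,0,97],[13,0,104],[26,0,110]],"twist":[0,0,0,0,0,0,0,0,0,0]}'
python3 -m creep '{"translation":[[13,0,3],[27,0,2],[40,0,-1],[52,0,-7],[63,0,-15],[72,0,-25],[79,0,-37],[83,0,-50],[84,0,-64],[82,0,-77]],"twist":[0,0,0,0,0,0,0,0,0,0]}'
python3 - <<'E'
from bench import *
import cv2
c=read_camera("wrist");cv2.imwrite("pics/wrist4.png",c["image"])
E
```

```text
t: 6.65
tool_pos: [492.0, 9.4, 145.5]
tool_rot: [[1.0, 0.006, -0.005], [0.005, 0.001, 1.0], [0.006, -1.0, 0.001]]
wrist_force: [8.4, 3.2, 1.2]
width: 0.282
t: 7.48
tool_pos: [514.9, 120.3, 145.4]
tool_rot: [[1.0, -0.0, -0.006], [0.006, 0.002, 1.0], [-0.0, -1.0, 0.002]]
wrist_force: [-4.1, 1.6, 7.8]
width: 0.282
t: 8.32
tool_pos: [598.4, 42.5, 145.3]
tool_rot: [[1.0, 0.001, -0.006], [0.006, 0.002, 1.0], [0.001, -1.0, 0.002]]
wrist_force: [-4.3, 4.3, 6.9]
width: 0.279
```

View pics/wrist4.png

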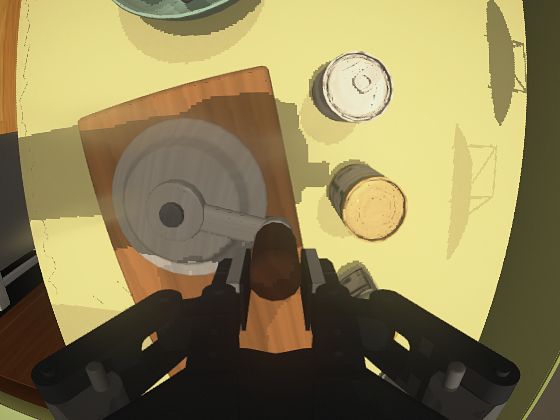

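Two turns are done. I'll go on about half a turn so the grip ends up clear of the button, then let go.

```bash
python3 -m creep '{"translation":[[-4,0,-13],[-12,0,-24],[-21,0,-34],[-32,0,-42],[-44,0,-47],[-58,0,-50],[-71,0,-50],[-85,0,-47],[-97,0,-41],[-108,0,-33]],"twist":[0,0,0,0,0,0,0,0,0,0]}'
python3 -m creep '{"translation":[[-9,0,10],[-15,0,22],[-19,0,35],[-20,0,49],[-20,0,55],[-20,0,55],[-20,0,55]],"twist":[0,0,0,0,0,0,0]}'
python3 -m creep '{"translation":[[0,0,0],[0,0,0],[0,0,0],[0,0,0],[0,0,0],[0,0,0]],"twist":[0,0,0,0,0,0]}' 60
python3 -m creep '{"translation":[[0,-10,0],[0,-30,0],[0,-55,0],[0,-85,0],[0,-100,0],[0,-100,0]],"twist":[0,0,0,0,0,0]}'
python3 - <<'E'
from bench import *
import cv2,numpy as np
for n in("wrist","top","scene"):
    c=read_camera(n); cv2.imwrite(f"pics/{n}5.png",c["image"]); np.savez(f"{n}5.npz",**c)
s=get_state();print(s['tool_pos'],s['t'],s['tool_rot'].round(4),s['width'])
E
```

```text
t: 9.2
tool_pos: [492.0, 9.4, 145.4]
tool_rot: [[1.0, 0.006, -0.005], [0.005, 0.001, 1.0], [0.006, -1.0, 0.001]]
wrist_force: [7.5, 3.9, 0.9]
width: 0.282
t: 9.78
tool_pos: [470.4, 64.4, 145.4]
tool_rot: [[1.0, 0.002, -0.006], [0.006, 0.001, 1.0], [0.002, -1.0, 0.001]]
wrist_force: [-1.9, 0.6, 7.5]
width: 0.282
t: 10.28
tool_pos: [469.9, 63.8, 143.7]
tool_rot: [[1.0, -0.0, -0.005], [0.005, -0.0, 1.0], [-0.0, -1.0, -0.0]]
wrist_force: [-0.8, 0.1, 0.8]
width: 0.705
t: 10.78
tool_pos: [471.6, 64.2, 248.3]
tool_rot: [[1.0, 0.006, -0.005], [0.005, 0.001, 1.0], [0.006, -1.0, 0.001]]
wrist_force: [0.2, 0.6, 0.6]
width: 0.706
[469.95993964  63.92882433 243.59063749] 10.9333 [[ 1.0e+00 -3.0e-04 -5.3e-03]
 [ 5.3e-03 -1.0e-04  1.0e+00]
 [-3.0e-04 -1.0e+00 -1.0e-04]] 0.7030500601520903
```

View pics/wrist5.png

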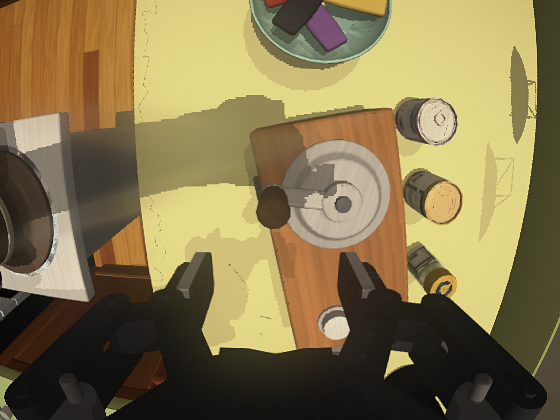

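View pics/scene5.png

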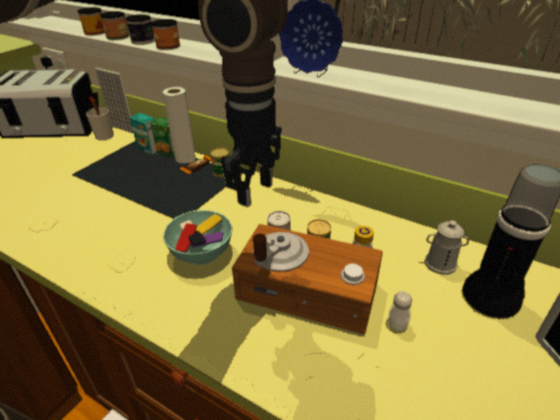

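The wrist view shows the grip free at (273,205) with the crank pointing forwards, nothing else moved, and the button at (333,322). I'll close the fingers and move over the button.

```bash
python3 -m creep '{"translation":[[9,0,-20],[22,0,-46],[36,0,-76],[51,0,-106],[65,0,-136],[77,0,-162],[77,20,-162],[77,50,-162],[77,70,-162],[77,70,-162]],"twist":[0,0,0,0,0,0,0,0,0,0]}' 0 40
python3 - <<'E'
from bench import *
from h import *
import cv2,numpy as np
c=read_camera("wrist"); cv2.imwrite("pics/wrist6.png",c["image"]); np.savez("wrist6.npz",**c)
s=get_state();print(s['tool_pos'],s['t'],s['width'])
E
```

```text
t: 11.77
tool_pos: [544.7, -97.4, 167.8]
tool_rot: [[1.0, -0.01, -0.005], [0.005, 0.002, 1.0], [-0.01, -1.0, 0.002]]
wrist_force: [-0.3, 0.2, -0.1]
width: -0.002
[545.63239976 -97.40656397 170.61099318] 11.8167 0.0006530409421792634
```

View pics/wrist6.png

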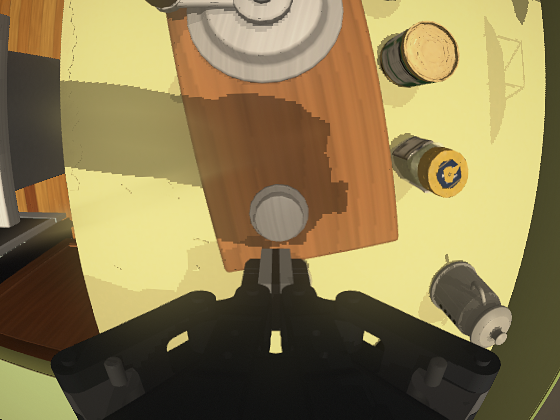

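```bash
python3 - <<'E'
from bench import *
from h import *
import numpy as np
c=dict(np.load("wrist6.npz")); print(wonz(c,280,218,118)); print(get_state()['tool_pos'])
E
python3 -m creep '{"translation":[[0,8,0],[1,22,0],[1,36,0],[1,45,0],[1,48,0],[1,48,0]],"twist":[0,0,0,0,0,0]}'
```

```text
[546.43697786 -99.01788387 118.        ]
[545.63239976 -97.40656397 170.61099318]
t: 12.32
tool_pos: [548.8, -97.5, 125.8]
tool_rot: [[1.0, -0.0, -0.006], [0.006, 0.0, 1.0], [-0.0, -1.0, 0.0]]
wrist_force: [0.2, 0.9, 0.4]
width: 0.002
```

```bash
python3 -m creep '{"translation":[[0,4,-1],[0,8,-1],[0,11,-1],[0,14,-1],[0,16,-1],[0,17,-1],[0,17,-1],[0,17,-1]],"twist":[0,0,0,0,0,0,0,0]}'
python3 - <<'E'
from bench import *
import cv2,numpy as np
c=read_camera("scene"); cv2.imwrite("pics/scene7.png",c["image"])
print(get_state()['wrist_force'],get_state()['tool_pos'])
E
```

```text
t: 12.98
tool_pos: [548.9, -98.6, 109.0]
tool_rot: [[1.0, 0.0, -0.005], [0.005, 0.0, 1.0], [0.0, -1.0, 0.0]]
wrist_force: [-0.1, -0.9, -0.3]
width: 0.002
[ 0.19767784  0.31746286 -0.34576321] [548.97560763 -98.63172077 109.02541588]
```

View pics/scene7.png

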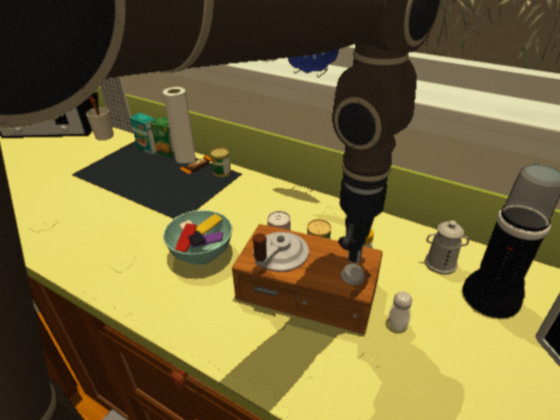

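There's no contact force yet at z=109 and the tray is still shut. I'll go down in small steps and watch the force.

```bash
python3 -m creep '{"translation":[[0,1,0],[0,3,0],[0,3,0],[0,3,0]],"twist":[0,0,0,0]}'
python3 - <<'E'
from bench import *
import cv2,numpy as np
c=read_camera("scene"); cv2.imwrite("pics/scene8.png",cv2.resize(c["image"][200:350,220:420],None,fx=4,fy=4,interpolation=cv2.INTER_CUBIC))
c=read_camera("wrist"); cv2.imwrite("pics/wrist8.png",c["image"])
E
```

```text
t: 13.37
tool_pos: [548.8, -98.6, 105.7]
tool_rot: [[1.0, -0.0, -0.005], [0.005, 0.0, 1.0], [-0.0, -1.0, 0.0]]
wrist_force: [-0.4, -0.3, -0.6]
width: -0.001
```

View pics/scene8.png

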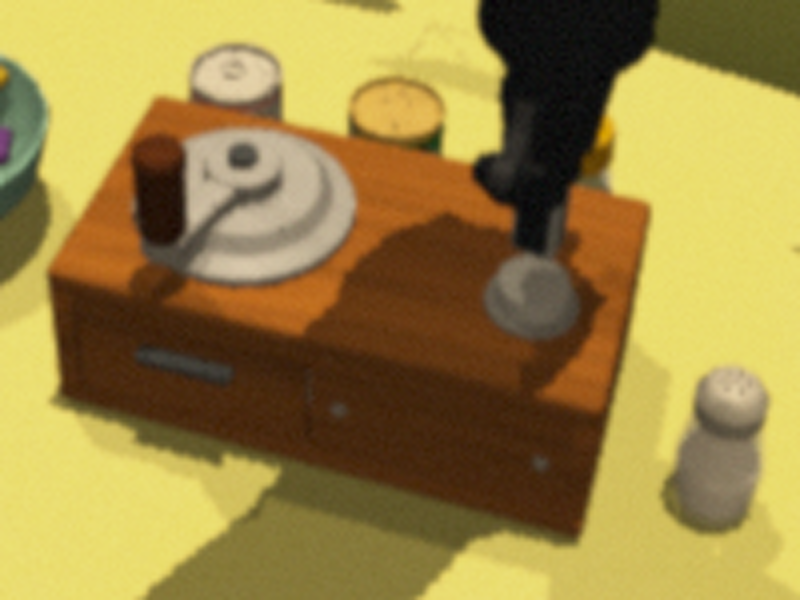

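View pics/wrist8.png

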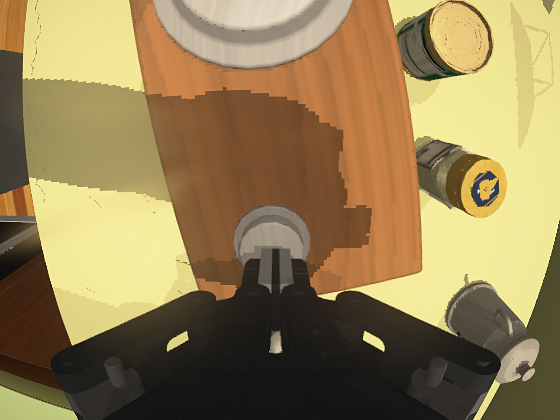

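The tip still looks about 10 mm above the button (tip at zoom (540,252), button top at (532,275)). I'll keep going down in small steps.

```bash
python3 - <<'E'
from bench import *
from h import *
import numpy as np
s=dict(np.load("scene0.npz"));p=get_state()['tool_pos'];print(p)
for q in (p,p+[0,0,12],[548.3,-98.5,118]): print((proj(s,q)-[220,200])*4)
E
python3 -m creep '{"translation":[[0,1,0],[0,3,0],[0,3,0],[0,3,0]],"twist":[0,0,0,0]}'
```

```text
[548.90518405 -98.60273198 105.90385806]
[530.41352008 288.76359727]
[532.67601151 271.06836195]
[531.9906477  271.62557113]
t: 13.8
tool_pos: [548.7, -98.6, 102.7]
tool_rot: [[1.0, -0.0, -0.005], [0.005, 0.0, 1.0], [-0.0, -1.0, 0.0]]
wrist_force: [-0.1, 0.6, -0.7]
width: -0.001
```

```bash
python3 - <<'E'
from bench import *
from h import *
import cv2,numpy as np
c=read_camera("scene"); np.savez("scene9.npz",**c); cv2.imwrite("pics/scene9.png",cv2.convertScaleAbs(cv2.resize(c["image"][220:300,310:400],None,fx=7,fy=7,interpolation=cv2.INTER_CUBIC),alpha=1.6))
w=read_camera("wrist");np.savez("wrist9.npz",**w); cv2.imwrite("pics/wrist9.png",cv2.convertScaleAbs(cv2.resize(w["image"][190:290,220:330],None,fx=6,fy=6,interpolation=cv2.INTER_CUBIC),alpha=1.6))
for v in range(246,284,2): print(v,[dpt(c,u,v).round(0).tolist() for u in (350,354,358)])
E
```

```text
246 [[491.0, -108.0, 223.0], [503.0, -110.0, 215.0], [533.0, -107.0, 190.0]]
248 [[488.0, -109.0, 222.0], [504.0, -111.0, 210.0], [535.0, -107.0, 184.0]]
250 [[486.0, -110.0, 219.0], [506.0, -110.0, 203.0], [533.0, -109.0, 182.0]]
252 [[498.0, -106.0, 203.0], [507.0, -110.0, 198.0], [535.0, -109.0, 175.0]]
254 [[519.0, -99.0, 178.0], [508.0, -110.0, 192.0], [542.0, -107.0, 163.0]]
256 [[534.0, -95.0, 159.0], [517.0, -108.0, 180.0], [540.0, -108.0, 160.0]]
258 [[535.0, -95.0, 153.0], [536.0, -102.0, 156.0], [542.0, -108.0, 153.0]]
260 [[536.0, -95.0, 148.0], [534.0, -103.0, 153.0], [543.0, -108.0, 148.0]]
262 [[536.0, -96.0, 143.0], [535.0, -103.0, 147.0], [541.0, -109.0, 145.0]]
264 [[542.0, -94.0, 131.0], [536.0, -104.0, 142.0], [542.0, -109.0, 139.0]]
266 [[551.0, -91.0, 117.0], [556.0, -98.0, 116.0], [560.0, -104.0, 116.0]]
268 [[548.0, -93.0, 115.0], [552.0, -99.0, 115.0], [555.0, -106.0, 116.0]]
270 [[544.0, -95.0, 114.0], [548.0, -101.0, 114.0], [549.0, -109.0, 117.0]]
272 [[536.0, -98.0, 118.0], [541.0, -104.0, 117.0], [544.0, -111.0, 117.0]]
274 [[533.0, -99.0, 115.0], [536.0, -106.0, 116.0], [540.0, -113.0, 117.0]]
276 [[529.0, -101.0, 114.0], [532.0, -108.0, 116.0], [537.0, -114.0, 114.0]]
278 [[529.0, -102.0, 110.0], [531.0, -109.0, 111.0], [535.0, -115.0, 111.0]]
280 [[530.0, -102.0, 103.0], [532.0, -109.0, 106.0], [536.0, -115.0, 105.0]]
282 [[525.0, -104.0, 104.0], [528.0, -111.0, 104.0], [533.0, -117.0, 103.0]]
```

View pics/scene9.png

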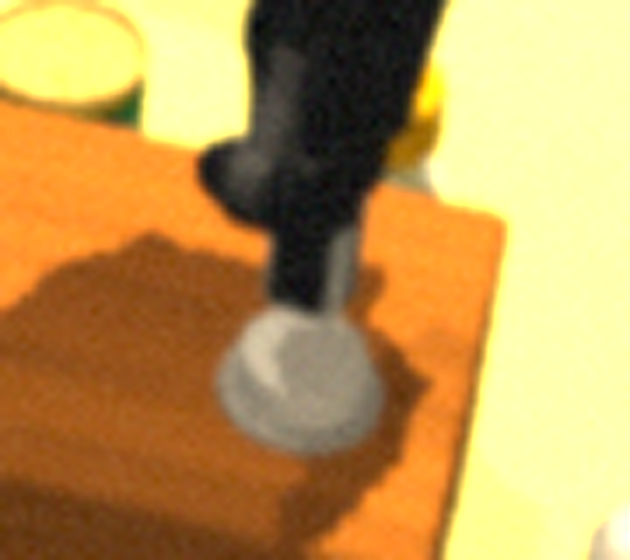

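View pics/wrist9.png

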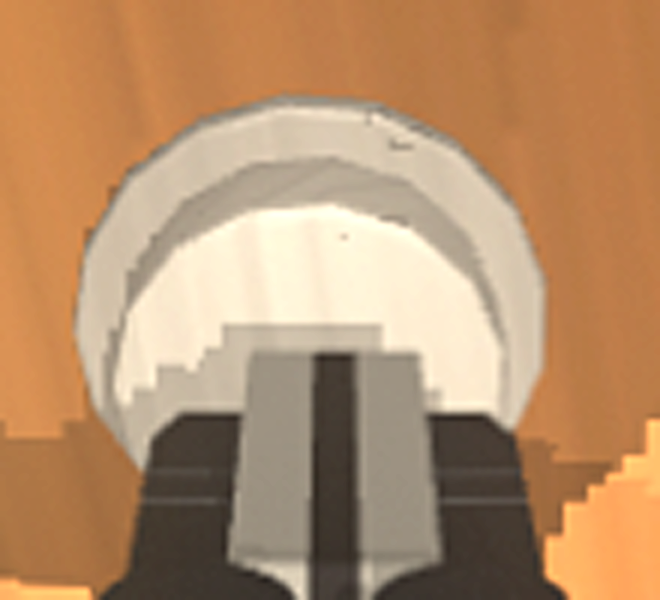

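```bash
python3 - <<'E'
from bench import *
from h import *
import numpy as np
w=dict(np.load("wrist9.npz"))
for v in (225,232,238,244,247,250,253,256,262,270,280):
  row=[]
  for u in (266,270,275,279,287):
    o,d=wray(w,u,v); ax=w["world_from_camera"][:3,2]; row.append((o+d*w["depth"][v,u]/(d@ax)).round(0).tolist())
  print(v,row)
print(get_state()['tool_pos'],get_state()['q'])
E
```

```text
225 [[543.0, -84.0, 114.0], [545.0, -84.0, 116.0], [547.0, -84.0, 116.0], [550.0, -84.0, 116.0], [554.0, -84.0, 114.0]]
232 [[543.0, -87.0, 117.0], [545.0, -87.0, 116.0], [547.0, -88.0, 115.0], [550.0, -87.0, 117.0], [554.0, -87.0, 116.0]]
238 [[543.0, -91.0, 116.0], [545.0, -91.0, 116.0], [548.0, -91.0, 116.0], [550.0, -90.0, 117.0], [554.0, -91.0, 116.0]]
244 [[543.0, -94.0, 117.0], [545.0, -94.0, 117.0], [548.0, -94.0, 117.0], [550.0, -94.0, 117.0], [554.0, -94.0, 117.0]]
247 [[543.0, -96.0, 117.0], [545.0, -95.0, 118.0], [548.0, -95.0, 118.0], [550.0, -95.0, 117.0], [554.0, -96.0, 117.0]]
250 [[543.0, -88.0, 139.0], [545.0, -88.0, 138.0], [548.0, -88.0, 139.0], [549.0, -88.0, 139.0], [553.0, -87.0, 139.0]]
253 [[544.0, -88.0, 142.0], [545.0, -87.0, 143.0], [548.0, -88.0, 142.0], [549.0, -88.0, 143.0], [553.0, -88.0, 143.0]]
256 [[544.0, -88.0, 146.0], [545.0, -88.0, 145.0], [548.0, -88.0, 145.0], [549.0, -88.0, 144.0], [553.0, -88.0, 145.0]]
262 [[544.0, -88.0, 151.0], [545.0, -88.0, 151.0], [548.0, -87.0, 153.0], [549.0, -87.0, 153.0], [553.0, -88.0, 151.0]]
270 [[544.0, -88.0, 159.0], [546.0, -88.0, 159.0], [548.0, -88.0, 158.0], [549.0, -87.0, 160.0], [552.0, -88.0, 159.0]]
280 [[544.0, -88.0, 166.0], [546.0, -88.0, 167.0], [548.0, -88.0, 167.0], [549.0, -88.0, 167.0], [552.0, -88.0, 167.0]]
[548.86523835 -98.62208631 102.87708036] [-1.77763677e-01  2.04091977e-01 -1.61407909e-01  1.20537192e+00
 -3.89817555e-05  1.38768606e+00]
```

Wrist depth shows the shut fingertips at z≈138 while the reported TCP is 102.9, and the button top at 117. The scene depth agrees with this. So the tips end about 35 mm short of the TCP, and contact should come about 20 mm lower.

```bash
python3 -m creep '{"translation":[[0,3,0],[0,7,0],[0,11,0],[0,14,0],[0,16,0],[0,16,0],[0,16,0]],"twist":[0,0,0,0,0,0,0]}'
python3 -m creep '{"translation":[[0,1,0],[0,3,0],[0,5,0],[0,6,0],[0,6,0],[0,6,0]],"twist":[0,0,0,0,0,0]}'
```

```text
t: 14.48
tool_pos: [548.9, -98.6, 86.8]
tool_rot: [[1.0, -0.0, -0.005], [0.005, 0.0, 1.0], [-0.0, -1.0, 0.0]]
wrist_force: [-0.1, -0.0, -0.4]
width: 0.0
t: 14.98
tool_pos: [548.9, -98.6, 80.9]
tool_rot: [[1.0, 0.0, -0.005], [0.005, -0.0, 1.0], [0.0, -1.0, -0.0]]
wrist_force: [-1.2, -0.1, 3.0]
width: 0.002
```

Contact at 3 N, which means the button is about 3–4 mm down. Next I'll press about 5 mm more.

```bash
python3 -m creep '{"translation":[[0,1,0],[0,2,0],[0,3,0],[0,4,0],[0,5,0],[0,5,0],[0,5,0]],"twist":[0,0,0,0,0,0,0]}'
python3 - <<'E'
from bench import *
import cv2
c=read_camera("scene"); cv2.imwrite("pics/scene10.png",c["image"])
E
```

```text
t: 15.57
tool_pos: [549.1, -98.7, 77.2]
tool_rot: [[1.0, 0.001, -0.005], [0.005, -0.0, 1.0], [0.001, -1.0, -0.0]]
wrist_force: [-4.6, 1.0, 12.1]
width: -0.002
```

View pics/scene10.png

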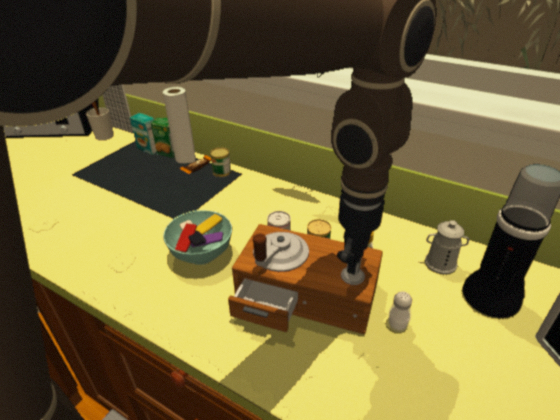

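The tray has sprung out (front at about (262,312)). I'll lift straight up and clear, then check.

```bash
python3 -m creep '{"translation":[[0,-6,0],[0,-15,0],[0,-35,0],[0,-60,0],[0,-90,0],[0,-120,0],[0,-140,0],[0,-150,0],[0,-150,0],[0,-150,0]],"twist":[0,0,0,0,0,0,0,0,0,0]}'
python3 - <<'E'
from bench import *
from h import *
import cv2,numpy as np
for n in ("scene","top","wrist"):
    c=read_camera(n); cv2.imwrite(f"pics/{n}11.png",c["image"]); np.savez(n+"11.npz",**c)
s=get_state();print(s['t'],s['tool_pos'],s['wrist_force'])
a=cv2.imread("pics/scene0.png");b=cv2.imread("pics/scene11.png")
cv2.imwrite("pics/cmp.png",np.vstack([cv2.resize(x[190:340,160:440],None,fx=2,fy=2) for x in(a,b)]))
E
```

```text
t: 16.45
tool_pos: [549.0, -98.6, 225.2]
tool_rot: [[1.0, -0.0, -0.005], [0.005, 0.0, 1.0], [-0.0, -1.0, 0.0]]
wrist_force: [0.3, -0.1, 0.2]
width: -0.003
16.6 [548.13842494 -98.48969303 223.8848854 ] [-0.32483506 -0.23424799  0.00700159]
```

View pics/cmp.png

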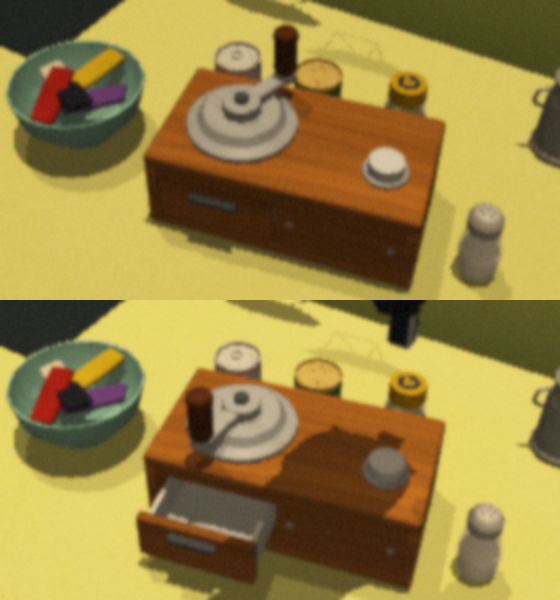

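View pics/wrist11.png

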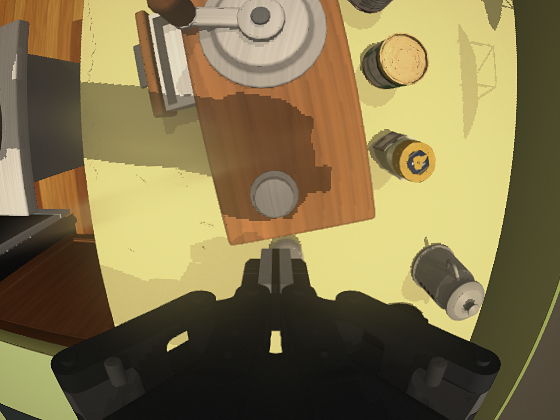

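The before/after comparison shows the tray fully out, the button back up, the crank pointing forwards and all the bystanders in the same pixels. The hand is clear and reads no force. I'll hand in the job.

```bash
python3 -c "
from bench import ticket; print(ticket.job_done())"
```

```text
the job is handed in; nothing more can be done
None
```

The job is done and handed in. I turned the crank about 2.5 turns clockwise, let go, then pressed the release button, and the tray sprang out and stayed out. It took about 17 s of the 64 s allowed.

- **Crank:** The grip stayed in the jaws the whole way. The readings at the end of each move showed wrist force of about 10 N or less. I stopped with the crank pointing to the front, clear of the button.
- **Button and tray:** My first press touched nothing, although the reported TCP was already below the button top. Camera depth showed the shut fingertips about 35 mm short of that TCP. I lowered further in small steps, made contact at 3 N and pressed to about 12 N. That is above the 5.5 N the spring takes fully down, so the button probably reached its stop.
- **Grasp height:** The same offset probably means I held the grip nearer its top than I planned.
- **Final check:** In the last pictures the tray is fully out and the button is back up. The bowl, tins, jar and salt look unmoved by eye against the first picture. The hand was clear and read no force.

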